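# Show the leaf tile on the display stand

### The job

Pull the red tab of the display stand so that its metal ledge comes fully out to its stop. Then take the green leaf tile from its cradle and set it on the ledge, centred, leaf side outward and leaning flat against the sloped back rest; keep hold of it until it is seated there, then let go. Do not disturb the cream tile.

Things in the scene. Friction and masses are not known exactly. Their poses are not given: they have to be found in the camera images.
- rest: Sloped back rest of the dark wooden stand (fixed; it faces the robot's right side): pale board 130 wide, 90 high along its slope, leaning back 30 deg. Origin: middle of its front face's lower edge, 80 above the table, level with the ledge's top. x: square out of the front (outward and 30 deg up), y: level, z: up the slope. A seated leaf tile has its own origin and axes on these.
- ledge (a joint): Aluminium ledge, 60 long, sliding along the rest's x: 0 = in (flush, nothing to stand on), 0.030 m = out at its stop; starts 0 to 6 mm out. When out it gives a 30 mm deep strip square to the back rest, with a lip 6 high at its outer edge. Light spring, stiff friction: 4 to 6 N to pull, stays where left.
- ledge_pull (a point): Grip point of the red pull tab on a thin stem before the ledge; moves with it. Tab: 14 wide (rest's y), 12 along rest's x, 46 along rest's z. The point is on its mid-plane, 16 below its top end; when the ledge is in, at 40, 0, 18 mm in the rest's frame. Pinch it across its width, from straight above or leaning; 25 mm free beside it.
- leaf_tile: Loose green ceramic tile with a leaf branch in relief, 110 wide (y), 140 high (z), 14 thick (x), 0.3 to 0.5 kg. Origin: middle of the lower edge of its plain back; x: out of the leaf side, z: up the tile. Starts on edge in a plywood cradle, leaf side to the robot's right, leaning back 20 deg. Its top 70 is free on both sides, the top 40 without relief.
- leaf_tile_face (a point): Middle of the leaf face of the green tile (tile frame: x 14, z 70 mm).
- plain_tile: Cream tile with a brown dot rosette, same size and axes as the leaf tile, leaning in the other cradle. Leave it.

How it is judged (in metres and radians):
On the way, in this order (a step that is already met when the one before it is completed fails the run):
1. the ledge is pulled out to its stop (value of joint ledge above 0.026 m), for 0.2 s.
2. the leaf tile, still held by the fingers, stands on the pulled-out ledge leaning against the back rest (within 8 mm of its seat, 15 mm sideways, and 12 degrees) (value of joint ledge above 0.026 m and x of leaf_tile in the frame of rest between -0.008 and 0.008 m and y of leaf_tile in the frame of rest between -0.015 and 0.015 m and z of leaf_tile in the frame of rest between -0.008 and 0.008 m and angle between the x axis of leaf_tile and the x axis of rest, either way round below 0.21 rad and angle between the z axis of leaf_tile and the z axis of rest, either way round below 0.21 rad and x of leaf_tile_face in the frame of rest above 0.006 m and contact force between the fingers and leaf_tile above 0.5 N), for 0.1 s.
At the end, for the whole second after the job is handed in: The ledge is out to its stop (joint over 26 of 30 mm); the leaf tile rests on it, leaf side outward: its foot within 4 mm of the ledge and of the back rest, within 12 mm of centre sideways, flat against the rest and square on the ledge within 0.08 rad; at rest (value of joint ledge above 0.026 m and x of leaf_tile in the frame of rest between -0.004 and 0.004 m and y of leaf_tile in the frame of rest between -0.012 and 0.012 m and z of leaf_tile in the frame of rest between -0.004 and 0.004 m and angle between the x axis of leaf_tile and the x axis of rest, either way round below 0.08 rad and angle between the z axis of leaf_tile and the z axis of rest, either way round below 0.08 rad and x of leaf_tile_face in the frame of rest above 0.006 m and linear speed of leaf_tile below 0.02 m/s); the robot touches nothing.
It fails at once if the cream tile is disturbed (over 15 mm) (distance of plain_tile from where it was at the start of the episode above 0.015 m).
It also fails if it takes over 56 s, if anything falls off the work surface, if the arm or the gripper's body presses on something with over 40 N, if the wrist force passes 120 N, or if a joint passes its speed limit or range.

### The arm

A 6-joint arm with a two-finger parallel gripper is mounted at the origin on the work surface. World frame = base frame: x ahead of the robot, y to its left, z up, the work surface at z = 0. Lengths are in mm, angles in rad, forces in N, time in s.
With the tool pointing down it reaches from about 400 to 925 mm from the base axis. Payload 12.5 kg.
Tool frame: the origin (TCP) lies midway between the tips of the shut fingers; the grasp point (between the pads) lies 19 mm behind it; z points along the fingers, y is the line along which they close (so a half turn about z gives the same grasp; the last joint's range is limited). The gripper opens to 95 mm and grips with 3 to 60 N. Pads are 20 mm wide; open, the fingers measure 119 mm over their backs; the gripper's body (75 mm by 180 mm) begins 59 mm behind the grasp point.
Start: joints at [1.113, 0.491, 1.559, -0, 1.092, -0.106], TCP at [215.352, 586.746, 214.661] pointing down, gripper open.
Joint ranges: [-3.1, 3.1], [-0.84, 2.19], [0.05, 2.79], [-1.13, 4.28], [0.06, 2.93], [-2.69, 2.69]. Speed limits (rad/s): [2.22, 2.22, 2.79, 3.14, 3.14, 3.14].

### API

Orientations are given as [roll, pitch, yaw] about the fixed x, y, z axes, in that order (R = Rz(yaw) Ry(pitch) Rx(roll)).
In Python, from cell import env gives the robot as it stands.
- The arm moves only by the tool carry_out, never from a script. Its argument "series" is a list of rows, each a list of 4 numbers: the shift along the world's x, y, z normalised to -1 to 1, where 1 is 5 cm, then the turn about the world's z normalised to -1 to 1, where 1 is 6 degrees. In form: [[x, y, z, turn], ...]. A call has exactly 5 rows; each row shifts and turns the commanded pose from where the row before left it; what a row does not reach is not made up. A row lasts 1/10 s, in which the tool goes at most 50 mm and 8.59 degrees, less where a joint would pass 70% of its speed; a pose out of reach is approached as far as the arm can. A call with a number of a shift or a turn outside -1 to 1 is refused whole. A call with a gripper value outside its range is refused whole. "fingers" is the closure, from -1 (fully open) to 1 (shut), set as the call begins (left out, the last holds). The fingers move at their own pace and stop on an object; the grip force is fixed at half the most. Time passes only in rows, so rows that do not move let the fingers close, or fill a call up. It gives the time, the measured TCP pose, the force, the opening and the grip force at its end, in the units of the state.
- env.state(): the state, without advancing time (a new reading comes with each control period).
- env.read_camera(name): name is "side" or "top" or "wrist"; returns the picture (480x640x3 uint8, red, green, blue); there is no depth.
- env.calibration(name): a dict with "K" (3x3 intrinsics, pixels), "pose" (4x4, takes a point from camera to world coordinates). Camera axes: x right, y down, z forward; pixel columns grow to the right and rows downward; lengths in mm; the calibration is good to about 2 mm. A picture is of the moment at which its call begins: read the wrist's pose just before it. calibration takes no time and is no camera call; for the wrist camera it gives the pose at the moment of the call.
- env.job_done(): hands the job in; it is judged then, once.
Trained networks look in the newest picture that a camera, given by its name, has taken for a name from the list of things; names that differ only in an ending like _2 or _b are one class to them, and where a whole thing is asked for, a point or a joint stands for the part that bears it (a point fixed in the world has none). Each returns a list of dicts, best first, with "conf" (0 to 1); they miss things now and then, are a little off and sometimes report something else, mostly with a low value. They report only what shows in the picture. A call takes as long as a camera call.
- env.look_for(camera, label): "position" ([row, column] as shares, 0 to 1, of the picture: columns of its width, rows of its height, amid what is visible of it).
The state is a dict: "t": time; "joints": joint angles; "qvel": joint speeds; "tau": joint torques, N m; "eef_pos": TCP position; "tcp_rot": TCP orientation; "ft_force": force on the tool from outside, world axes, zero at the start; "moment": the same for the moment, N m; "opening": opening from 0.0 (shut) to 1.0 (fully open); "grip_force": force on a finger pad.
Only numpy, scipy, OpenCV 4.12 (cv2) and the standard library are available. Lean on these libraries where they do the work, as an engineer would, in place of code of your own. Each camera call takes 0.05 s, during which the arm holds its last target. There are 200 camera calls.

## Working session

There is one attempt and no reset: what is moved stays moved. The work goes in short steps, Python scripts to look and compute and a tool call to move; the robot and the scene stay as the last step left them, time stands still between calls to the robot, and variables do not carry over. Pictures are saved under pics/ and viewed, at most 10 in all, crops included, and the job is handed in when it is done.

Besides the shell and the picture viewer there is one more tool, called after ">>>" by a JSON object that holds its "api" and its "payload", one argument or row to a line. carry_out: Moves the arm, as the interface text tells. Its arguments: {"type":"object","properties":{"series":{"type":"array","items":{"type":"array","items":{"type":"number","minimum":-1,"maximum":1}}},"fingers":{"type":"number"}},"required":["series"]}

```bash
mkdir -p pics; ls
cat > h.py <<'E'
import numpy as np,cv2
from cell import env
def proj(n,P,cal=None):
    c=cal or env.calibration(n);T=np.linalg.inv(c['pose']);p=np.atleast_2d(P)@T[:3,:3].T+T[:3,3];q=p@np.array(c['K']).T;return q[:,:2]/q[:,2:]
def ray(n,uv,cal=None):
    c=cal or env.calibration(n);T=np.array(c['pose']);d=T[:3,:3]@np.linalg.inv(c['K'])@[uv[0],uv[1],1];return T[:3,3],d/np.linalg.norm(d)
def tri(rs):
    A=0;b=0
    for o,d in rs:
        M=np.eye(3)-np.outer(d,d);A=A+M;b=b+M@o
    p=np.linalg.solve(A,b);return p,[np.linalg.norm((np.eye(3)-np.outer(d,d))@(p-o)) for o,d in rs]
def onz(n,uv,z):
    o,d=ray(n,uv);return o+d*(z-o[2])/d[2]
E
python3 - <<'E'
from h import *
for n in ['side','top']:
    im=env.read_camera(n);cv2.imwrite(f'pics/{n}0.png',im[:,:,::-1])
    c=env.calibration(n);print(n,np.round(c['K'],1).tolist(),np.round(c['pose'],3).tolist())
    for l in ['rest','ledge_pull','leaf_tile','leaf_tile_face','plain_tile','ledge']:
        r=env.look_for(n,l);print(l,[(round(x['conf'],2),round(x['position'][1]*640,1),round(x['position'][0]*480,1)) for x in r[:3]])
print(env.state())
E
```

```text
pics
side [[452.3, 0.0, 317.4], [0.0, 452.3, 242.9], [0.0, 0.0, 1.0]] [[0.94, -0.2, 0.278, 318.936], [-0.342, -0.565, 0.751, -614.338], [0.007, -0.801, -0.599, 577.326], [0.0, 0.0, 0.0, 1.0]]
rest [(0.66, 396.4, 374.1)]
ledge_pull [(0.71, 410.8, 407.0)]
leaf_tile [(0.91, 240.0, 165.8)]
leaf_tile_face [(0.57, 238.6, 161.7)]
plain_tile [(0.85, 337.7, 226.7)]
ledge [(0.87, 413.3, 410.2)]
top [[490.9, 0.0, 310.6], [0.0, 490.9, 235.9], [0.0, 0.0, 1.0]] [[0.011, -0.996, 0.093, 454.391], [-1.0, -0.012, -0.015, -24.43], [0.016, -0.093, -0.996, 1118.856], [0.0, 0.0, 0.0, 1.0]]
rest [(0.64, 444.1, 242.0), (0.42, 133.7, 270.2)]
ledge_pull [(0.82, 454.7, 242.0)]
leaf_tile [(0.9, 134.2, 271.9)]
leaf_tile_face [(0.68, 134.1, 267.9)]
plain_tile [(0.87, 286.1, 212.1)]
ledge [(0.67, 457.0, 244.0)]
{'t': 0.7, 'joints': array([ 1.11336978e+00,  4.90874442e-01,  1.55891477e+00,  5.67042235e-06,
        1.09167099e+00, -1.05591385e-01]), 'qvel': array([ 2.19025550e-04,  7.92153679e-06, -3.79186628e-04, -1.58716448e-03,
        2.42757282e-04, -1.81196501e-04]), 'tau': array([ 3.52339384e-04, -6.12344027e+01, -2.58396381e+01,  6.93605631e-02,
        4.45404102e-02,  2.08413076e-05]), 'eef_pos': array([215.36835441, 586.73972033, 214.67173444]), 'tcp_rot': array([3.14146041e+00, 8.95509243e-06, 2.78975488e+00]), 'ft_force': array([ 0.88184564, -0.44142061,  0.37303734]), 'moment': array([-0.01966324, -0.02535264, -0.00597852]), 'grip_force': 0.0, 'opening': 0.9991653756268272}
```

View pics/side0.png

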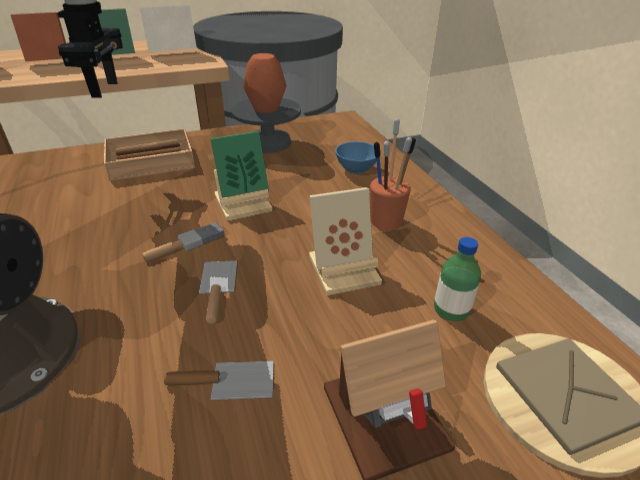

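View pics/top0.png

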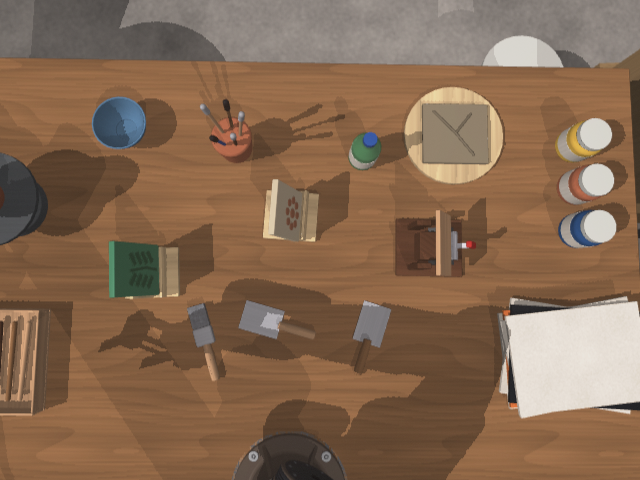

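Side view: leaf tile around (240,166), cream tile (340,230), stand with board around (394,368) and red tab at (418,408). Top view: leaf tile (134,270), board top edge at about column 443, tab (469,245). Both faces point to −y. Next I'll get accurate corners.

```bash
cat > m.py <<'E'
from h import *
I={n:cv2.imread(f'pics/{n}0.png') for n in ['side','top']}
box={'side':(200,125,280,205),'top':(100,230,170,310)}
for n in I:
    x0,y0,x1,y1=box[n];h=cv2.cvtColor(I[n],cv2.COLOR_BGR2HSV)
    m=np.zeros(h.shape[:2],np.uint8);m[y0:y1,x0:x1]=cv2.inRange(h,(60,70,20),(95,255,255))[y0:y1,x0:x1]
    m=cv2.morphologyEx(m,cv2.MORPH_CLOSE,np.ones((5,5)))
    c=max(cv2.findContours(m,0,1)[0],key=cv2.contourArea)
    for e in (.03,.05): print(n,'green',cv2.approxPolyDP(cv2.convexHull(c),e*cv2.arcLength(c,True),True)[:,0].tolist(),cv2.contourArea(c))
    r=cv2.inRange(h,(0,180,60),(6,255,255))|cv2.inRange(h,(174,180,60),(180,255,255))
    x0,y0,x1,y1={'side':(380,370,450,450),'top':(440,230,490,260)}[n];k=np.zeros_like(r);k[y0:y1,x0:x1]=r[y0:y1,x0:x1]
    c=max(cv2.findContours(k,0,1)[0],key=cv2.contourArea);print(n,'red',cv2.convexHull(c)[:,0].tolist())
a=cv2.resize(I['side'][310:460,320:470],None,fx=4,fy=4,interpolation=cv2.INTER_CUBIC)[:600]
b=cv2.resize(I['top'][200:290,385:485],None,fx=6,fy=6,interpolation=cv2.INTER_CUBIC)
cv2.imwrite('pics/a.png',a);cv2.imwrite('pics/b.png',b)
E
python3 m.py
```

```text
side green [[258, 131], [267, 188], [222, 196], [211, 139]] 2711.0
side green [[258, 131], [267, 188], [222, 196], [211, 139]] 2711.0
side red [[418, 389], [421, 392], [422, 397], [424, 408], [425, 414], [426, 421], [426, 426], [425, 427], [423, 428], [419, 429], [417, 429], [414, 426], [413, 420], [409, 393], [409, 392], [410, 391], [412, 390], [415, 389]]
top green [[109, 242], [157, 246], [158, 293], [110, 296]] 2470.5
top green [[109, 242], [157, 246], [158, 293], [110, 296]] 2470.5
top red [[470, 241], [475, 244], [474, 246], [471, 247], [470, 247], [468, 246], [467, 245], [467, 241]]
```

View pics/a.png

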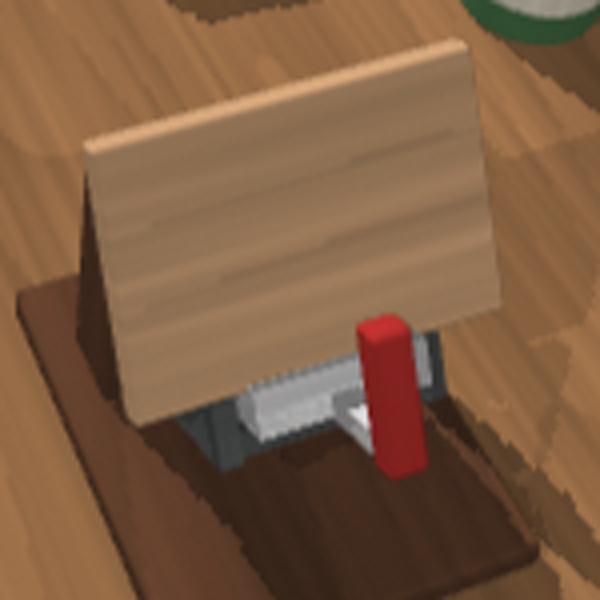

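View pics/b.png

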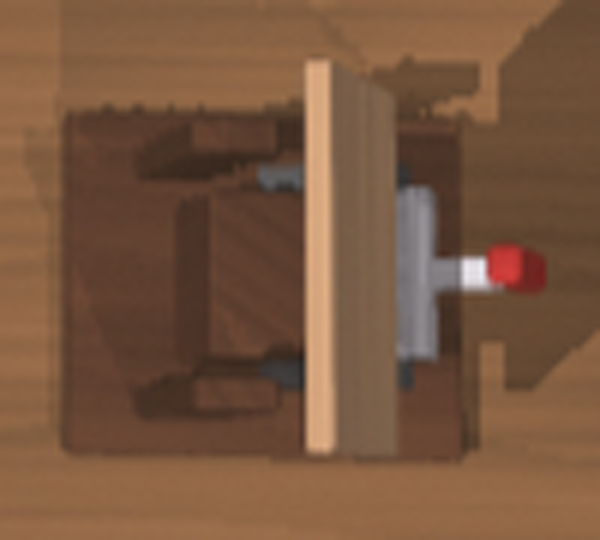

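```bash
cat > f.py <<'E'
from h import *
from scipy.optimize import least_squares
C={n:env.calibration(n) for n in('side','top')}
def frame(x,y,z,yaw,lean):
    o=np.array([np.cos(yaw),np.sin(yaw),0]);s,c=np.sin(lean),np.cos(lean);k=np.array([0,0,1.])
    X=o*c+k*s;Z=-o*s+k*c;return np.array([x,y,z]),np.c_[X,np.cross(Z,X),Z]
def fit(f,obs,p0):
    def res(p):
        return np.concatenate([(proj(n,np.array([t+R@np.array(q)]),C[n])[0]-uv) for (t,R) in [f(p)] for n,q,uv in obs])
    r=least_squares(res,p0,loss='soft_l1');return r.x,res(r.x).reshape(-1,2)
if __name__=='__main__':
    L=65
    obs=[('side',(0,-L,90),(343,348)),('side',(0,L,90),(436,322.3)),('side',(0,-L,0),(352.5,416.2)),('side',(0,L,0),(445,385.7)),
     ('top',(0,L,90),(440.3,210.6)),('top',(0,-L,90),(440.5,275.2)),('top',(0,L,0),(450.8,215.5)),('top',(0,-L,0),(451,275.6))]
    p,r=fit(lambda p:frame(p[0],p[1],80,p[2],np.pi/6),obs,[430,-330,-1.57]);print('rest',p.round(3),r.round(1).tolist())
    t,R=frame(p[0],p[1],80,p[2],np.pi/6)
    for d in (0,3,6): 
        P=t+R@np.array([40+d,0,34]);print(d,'tabtop',P.round(1),[proj(n,P).round(1) for n in C],'pull',(t+R@np.array([40+d,0,18])).round(1))
    print('tabtri',tri([ray('side',(415,391)),ray('top',(468.6,244))]))
    A=tri([ray('side',(211,139)),ray('top',(109,296))]);B=tri([ray('side',(258,131)),ray('top',(109,242))]);print('tile top',A,B,np.linalg.norm(A[0]-B[0]))
    ob=[('side',(0,-55,140),(211,138.7)),('side',(0,55,140),(258,130.7)),('top',(0,-55,140),(108.8,296.3)),('top',(0,55,140),(108.8,241.8))]
    q,r=fit(lambda p:frame(*p,np.radians(20)),ob,[410,400,20,-1.57]);print('tile',q.round(3),r.round(1).tolist())
    t,R=frame(*q,np.radians(20));print('top mid',(t+R@np.array([7,0,140])).round(1),'grasp pt',(t+R@np.array([7,0,125])).round(1))
E
python3 f.py
```

```text
rest [ 534.174 -338.476   -1.576] [[-1.6, 0.1], [1.0, -1.1], [0.4, 2.0], [0.7, 1.9], [-1.2, -0.7], [-0.9, 0.4], [-0.9, 0.1], [-0.4, 0.8]]
0 tabtop [ 534.1 -356.1  129.4] [array([[413.1, 389.9]]), array([[466.2, 244.2]])] pull [ 534.  -364.1  115.6]
3 tabtop [ 534.1 -358.7  130.9] [array([[414.4, 391. ]]), array([[467.7, 244.1]])] pull [ 534.  -366.7  117.1]
6 tabtop [ 534.1 -361.3  132.4] [array([[415.7, 392. ]]), array([[469.2, 244.1]])] pull [ 534.  -369.3  118.6]
tabtri (array([ 534.08079541, -359.97612288,  132.57890957]), [np.float64(0.1777772061727736), np.float64(0.17777720617292736)])
tile top (array([422.64093272, 348.15977771, 159.54889785]), [np.float64(0.5422596644172542), np.float64(0.5422596644173658)]) (array([528.55860558, 351.86825469, 162.10222068]), [np.float64(1.2270624321134382), np.float64(1.2270624321134425)]) 106.0133278522706
tile [478.601 302.654  29.545  -7.799] [[-0.5, -0.1], [0.3, 0.3], [0.2, 0.8], [-0.2, -1.6]]
top mid [476.3 343.9 163.5] grasp pt [476.6 338.8 149.4]
```

>>> {"api": "carry_out", "payload": {
  "series": [
    [0.8,-0.8,0,-0.6],
    [0.8,-0.8,0,-0.6],
    [0.8,-0.8,0,-0.6],
    [0.8,-0.8,0,-0.6],
    [0.8,-0.8,0,-0.6]
  ],
  "fingers": 0.24
}}

```text
t: 1.2
eef_pos: [393.3, 408.5, 214.9]
tcp_rot: [3.141, 0.0, 2.473]
ft_force: [0.8, 0.5, -0.5]
opening: 0.636
grip_force: 0.0
```

>>> {"api": "carry_out", "payload": {
  "series": [
    [0.5,-1,0,-0.6],
    [0.5,-1,0,-0.6],
    [0.5,-1,0,-0.6],
    [0.5,-1,0,-0.6],
    [0.5,-1,0,-0.6]
  ]
}}

```text
t: 1.7
eef_pos: [504.6, 184.4, 214.9]
tcp_rot: [3.141, 0.0, 2.159]
ft_force: [0.6, 0.7, -0.2]
opening: 0.381
grip_force: 0.0
```

>>> {"api": "carry_out", "payload": {
  "series": [
    [0,-1,0,-0.6],
    [0,-1,0,-0.6],
    [0,-1,0,-0.6],
    [0,-1,0,-0.6],
    [0,-1,0,-0.6]
  ]
}}

```text
t: 2.2
eef_pos: [503.7, -65.7, 214.9]
tcp_rot: [3.141, 0.0, 1.845]
ft_force: [1.8, 0.2, -0.1]
opening: 0.38
grip_force: 0.0
```

>>> {"api": "carry_out", "payload": {
  "series": [
    [0,-1,0,-0.5],
    [0,-1,0,-0.5],
    [0,-0.9,0,-0.5],
    [0,-0.9,0,-0.5],
    [0,-0.6,0,-0.5]
  ]
}}

```text
t: 2.7
eef_pos: [503.6, -286.6, 214.7]
tcp_rot: [3.141, 0.0, 1.582]
ft_force: [0.8, -0.4, -0.1]
opening: 0.382
grip_force: 0.0
```

>>> {"api": "carry_out", "payload": {
  "series": [
    [0.3,-0.5,0,0],
    [0.3,-0.5,0,0],
    [0,0,0,0],
    [0,0,0,0],
    [0,0,0,0]
  ]
}}

```text
t: 3.2
eef_pos: [533.6, -332.8, 214.6]
tcp_rot: [-3.141, -0.0, 1.586]
ft_force: [-1.0, 0.4, -0.1]
opening: 0.376
grip_force: 0.0
```

```bash
cat > w.py <<'E'
import sys
from h import *
s=env.state();c=env.calibration('wrist');im=env.read_camera('wrist');cv2.imwrite(f'pics/{sys.argv[1]}.png',im[:,:,::-1])
print(s['t'],s['eef_pos'].round(1),s['tcp_rot'].round(3),s['ft_force'].round(1),np.array(c['K']).round(1).tolist(),np.round(c['pose'],3).tolist())
for l in sys.argv[2:]: print(l,[(round(x['conf'],2),round(x['position'][1]*640,1),round(x['position'][0]*480,1)) for x in env.look_for('wrist',l)[:2]])
np.savez(f'pics/{sys.argv[1]}.npz',K=c['K'],pose=c['pose'])
E
python3 w.py w1 ledge_pull rest
```

```text
3.2 [ 533.6 -332.8  214.6] [-3.141 -0.     1.586] [-1.   0.4 -0.1] [[358.8, 0.0, 319.4], [0.0, 358.8, 244.8], [0.0, 0.0, 1.0]] [[1.0, 0.016, 0.003, 532.105], [0.016, -0.972, -0.235, -268.496], [-0.001, 0.235, -0.972, 386.798], [0.0, 0.0, 0.0, 1.0]]
ledge_pull [(0.95, 321.4, 255.3)]
rest [(0.58, 323.1, 216.9)]
```

View pics/w1.png

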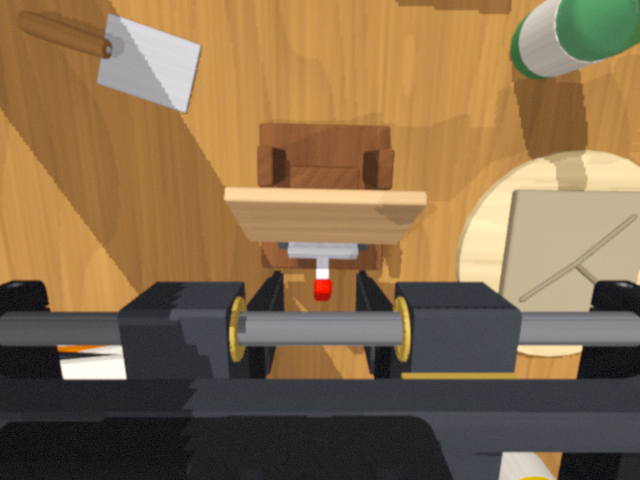

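Wrist view: tab top at (322,282), board front-top edge from (230,206) to (422,207), lower edge (250,242) to (398,242), ledge at (323,250).

Run:
```python
from f import *
d=np.load('pics/w1.npz');c={'K':d['K'],'pose':d['pose']};C['wrist']=c
def oz(uv,z):
    o,r=ray('wrist',uv,c);return (o+r*(z-o[2])/r[2]).round(1)
im=cv2.imread('pics/w1.png');h=cv2.cvtColor(im,cv2.COLOR_BGR2HSV)
m=cv2.inRange(h,(0,180,60),(6,255,255));m[:240]=0;m[310:]=0;m[:,:290]=0;m[:,350:]=0
ys,xs=np.nonzero(m);print('red',xs.min(),xs.max(),ys.min(),ys.max(),[oz(((xs.min()+xs.max())/2,v),131.5) for v in (ys.min(),ys.max())])
print('top edge',oz((230,206),158),oz((422,207),158),'low',oz((250,242),80),oz((398,242),80))
L=65
obs=[('side',(0,-L,90),(343,348)),('side',(0,L,90),(436,322.3)),('side',(0,-L,0),(352.5,416.2)),('side',(0,L,0),(445,385.7)),
     ('top',(0,L,90),(440.3,210.6)),('top',(0,-L,90),(440.5,275.2)),('top',(0,L,0),(450.8,215.5)),('top',(0,-L,0),(451,275.6)),
 ('wrist',(0,-L,90),(229.5,206)),('wrist',(0,L,90),(422,207)),('wrist',(0,-L,0),(250,242.5)),('wrist',(0,L,0),(398,242))]
p,r=fit(lambda p:frame(p[0],p[1],80,p[2],np.pi/6),obs,[534,-338,-1.57]);print('rest',p.round(3),r.round(1).tolist())
```

```text
red 314 331 279 300 [array([ 535.7, -356.7,  131.5]), array([ 536. , -373.5,  131.5])]
top edge [ 475.2 -299.3  158. ] [ 598.  -297.9  158. ] low [ 472.1 -341.3   80. ] [ 602.  -339.1   80. ]
rest [ 535.708 -340.699   -1.558] [[0.1, 2.0], [2.0, -0.7], [2.7, 4.0], [2.2, 2.3], [-0.7, -1.1], [0.8, 0.0], [-0.4, -0.6], [1.1, 0.1], [-7.7, -4.6], [3.7, -4.7], [-1.6, -0.3], [-1.6, 0.8]]
```

>>> {"api": "carry_out", "payload": {
  "series": [
    [0.05,-0.36,0,-0.2],
    [0,-0.36,0,0],
    [0,0,-0.5,0],
    [0,0,-0.5,0],
    [0,0,0,0]
  ]
}}

```text
t: 3.85
eef_pos: [535.2, -369.2, 161.8]
tcp_rot: [-3.138, -0.003, 1.565]
ft_force: [-0.3, 0.3, 0.4]
opening: 0.376
grip_force: 0.0
```

>>> {"api": "carry_out", "payload": {
  "series": [
    [0,0,-0.5,0],
    [0,0,-0.5,0],
    [0,0,-0.25,0],
    [0,0,0,0],
    [0,0,0,0]
  ]
}}

```text
t: 4.35
eef_pos: [536.9, -370.1, 103.3]
tcp_rot: [3.141, 0.001, 1.565]
ft_force: [-0.1, -0.2, -0.0]
opening: 0.381
grip_force: 0.0
```

>>> {"api": "carry_out", "payload": {
  "series": [
    [0,0,0,0],
    [0,0,0,0],
    [0,0,0,0],
    [0,0,0,0],
    [0,0,0,0]
  ],
  "fingers": 1
}}

```text
t: 4.85
eef_pos: [536.3, -369.7, 102.7]
tcp_rot: [-3.142, 0.0, 1.565]
ft_force: [-4.4, -0.4, 6.0]
opening: 0.142
grip_force: 30.0
```

>>> {"api": "carry_out", "payload": {
  "series": [
    [0,-0.08,0.047,0],
    [0,-0.08,0.047,0],
    [0,-0.08,0.047,0],
    [0,-0.08,0.047,0],
    [0,-0.08,0.047,0]
  ]
}}

```text
t: 5.35
eef_pos: [536.1, -388.4, 113.5]
tcp_rot: [-3.14, -0.003, 1.565]
ft_force: [-1.1, 7.6, -1.0]
opening: 0.145
grip_force: 30.0
```

>>> {"api": "carry_out", "payload": {
  "series": [
    [0,-0.05,0.028,0],
    [0,0,0,0],
    [0,0,0,0],
    [0,0,0,0],
    [0,0,0,0]
  ]
}}

```text
t: 5.85
eef_pos: [536.1, -391.3, 115.2]
tcp_rot: [-3.14, -0.002, 1.565]
ft_force: [-3.0, 4.6, 2.2]
opening: 0.143
grip_force: 30.0
```

>>> {"api": "carry_out", "payload": {
  "series": [
    [0,-0.04,0.023,0],
    [0,-0.04,0.023,0],
    [0,0,0,0],
    [0,0,0,0],
    [0,0,0,0]
  ]
}}

```text
t: 6.35
eef_pos: [536.0, -393.2, 116.2]
tcp_rot: [-3.139, -0.006, 1.565]
ft_force: [0.2, 14.2, -2.4]
opening: 0.146
grip_force: 30.0
```

>>> {"api": "carry_out", "payload": {
  "series": [
    [0,0,0,0],
    [0,0,0,0],
    [0,0,0,0],
    [0,0,0.3,0],
    [0,0,0.8,0]
  ],
  "fingers": 0.24
}}

```text
t: 6.85
eef_pos: [535.4, -395.6, 171.1]
tcp_rot: [-3.138, -0.004, 1.564]
ft_force: [-0.6, 0.4, 0.3]
opening: 0.375
grip_force: 0.0
```

>>> {"api": "carry_out", "payload": {
  "series": [
    [0,0,1,0],
    [0,0,1,0],
    [0,0.2,0.2,-0.8],
    [-0.1,0.8,0,-0.8],
    [-0.1,1,0,-0.8]
  ]
}}

```text
t: 7.35
eef_pos: [526.0, -296.6, 284.0]
tcp_rot: [3.14, 0.001, 1.307]
ft_force: [0.7, 0.1, -0.6]
opening: 0.379
grip_force: 0.0
```

>>> {"api": "carry_out", "payload": {
  "series": [
    [-0.1,1,0,-0.8],
    [-0.1,1,0,-0.8],
    [-0.1,1,0,-0.8],
    [-0.1,1,0,-0.8],
    [-0.1,1,0,-0.8]
  ],
  "fingers": -0.5
}}

```text
t: 7.85
eef_pos: [501.1, -45.9, 284.1]
tcp_rot: [3.14, -0.001, 0.89]
ft_force: [1.2, -0.2, -0.3]
opening: 0.724
grip_force: 0.0
```

>>> {"api": "carry_out", "payload": {
  "series": [
    [-0.1,1,0,-0.8],
    [-0.1,1,0,-0.8],
    [-0.1,1,0,-0.8],
    [-0.1,1,0,-0.8],
    [-0.1,1,0,-0.8]
  ]
}}

```text
t: 8.35
eef_pos: [476.3, 203.0, 284.1]
tcp_rot: [3.141, -0.002, 0.472]
ft_force: [1.3, 0.2, 0.1]
opening: 0.749
grip_force: 0.0
```

>>> {"api": "carry_out", "payload": {
  "series": [
    [0,0.8,0,-0.8],
    [0,0.8,0,-0.8],
    [0,0.5,0,-0.8],
    [0,0,0,-0.8],
    [0,0,0,0]
  ]
}}

```text
t: 8.85
eef_pos: [476.5, 306.7, 283.5]
tcp_rot: [-3.141, -0.001, 0.14]
ft_force: [0.0, 0.2, -0.5]
opening: 0.75
grip_force: 0.0
```

>>> {"api": "carry_out", "payload": {
  "series": [
    [0,0,0,-0.5],
    [0,0,0,-0.45],
    [0,0,0,0],
    [0,0,0,0],
    [0,0,0,0]
  ]
}}

```text
t: 9.35
eef_pos: [476.8, 305.8, 283.0]
tcp_rot: [-3.142, -0.0, 0.042]
ft_force: [-0.3, -0.4, -0.4]
opening: 0.747
grip_force: 0.0
```

```bash
python3 w.py w2 leaf_tile
```

```text
9.35 [476.8 305.8 283. ] [-3.142 -0.     0.042] [-0.3 -0.4 -0.4] [[358.8, 0.0, 319.4], [0.0, 358.8, 244.8], [0.0, 0.0, 1.0]] [[0.044, -0.971, -0.235, 541.89], [-0.999, -0.042, -0.011, 307.25], [0.0, 0.236, -0.972, 455.118], [0.0, 0.0, 0.0, 1.0]]
leaf_tile [(0.79, 292.0, 225.4)]
```

View pics/w2.png

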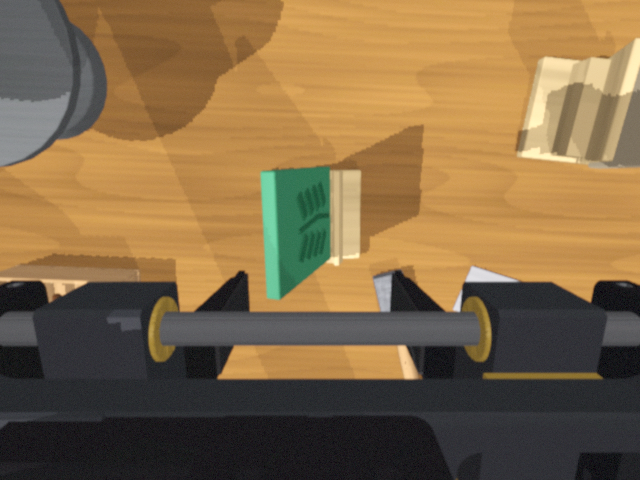

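Wrist view: the tile's top face is the light green strip, back edge (262,171) to (267,298), front edge about (275,170) to (281,291). The leaf face slopes right to the cradle.

Run:
```python
from f import *
d=np.load('pics/w2.npz');c={'K':d['K'],'pose':d['pose']};C['wrist']=c
def oz(uv,z):
    o,r=ray('wrist',uv,c);return (o+r*(z-o[2])/r[2]).round(1)
print([oz(u,161) for u in ((262,171),(267,298))],[oz(u,166) for u in((275,170),(281,291))])
ob=[('side',(0,-55,140),(211,138.7)),('side',(0,55,140),(258,130.7)),('top',(0,-55,140),(108.8,296.3)),('top',(0,55,140),(108.8,241.8)),('wrist',(0,55,140),(262,171)),('wrist',(0,-55,140),(267,298)),('wrist',(14,55,140),(275,170)),('wrist',(14,-55,140),(281,291))]
q,r=fit(lambda p:frame(*p,np.radians(20)),ob,[478,302,29,-1.52]);print('tile',q.round(3),r.round(1).tolist())
t,R=frame(*q,np.radians(20));print('top mid',(t+R@np.array([7,0,140])).round(1),'z126',(t+R@np.array([7,0,126])).round(1))
```

```text
[array([529.6, 352.8, 161. ]), array([420.8, 347.7, 161. ])] [array([531. , 341.7, 166. ]), array([429.8, 335.1, 166. ])]
tile [478.105 303.355  27.995  -1.515] [[-0.7, 0.4], [0.0, 0.9], [0.1, 1.1], [-0.3, -1.2], [-1.5, -1.1], [-0.2, -0.3], [1.1, -0.1], [0.2, 8.6]]
top mid [475.8 344.6 161.9] z126 [476.1 339.8 148.8]
```

>>> {"api": "carry_out", "payload": {
  "series": [
    [0,0.35,0,0],
    [0,0.33,-0.5,0],
    [0,0,-0.8,0],
    [0,0,-0.8,0],
    [0,0,-0.4,0]
  ]
}}

```text
t: 9.95
eef_pos: [475.5, 340.6, 154.4]
tcp_rot: [3.14, 0.003, 0.042]
ft_force: [0.2, -0.0, 0.7]
opening: 0.751
grip_force: 0.0
```

>>> {"api": "carry_out", "payload": {
  "series": [
    [0,0,-0.4,0],
    [0,0,-0.15,0],
    [0,0,0,0],
    [0,0,0,0],
    [0,0,0,0]
  ]
}}

```text
t: 10.45
eef_pos: [477.1, 340.5, 131.2]
tcp_rot: [-3.141, -0.002, 0.041]
ft_force: [-0.3, 0.4, 0.1]
opening: 0.754
grip_force: 0.0
```

Now close gradually: first near contact, then fully.

>>> {"api": "carry_out", "payload": {
  "series": [
    [0,0,0,0],
    [0,0,0,0],
    [0,0,0,0],
    [0,0,0,0],
    [0,0,0,0]
  ],
  "fingers": 0.35
}}

```text
t: 10.95
eef_pos: [476.7, 340.1, 130.2]
tcp_rot: [3.141, 0.0, 0.041]
ft_force: [0.1, 1.1, 0.8]
opening: 0.387
grip_force: 0.0
```

>>> {"api": "carry_out", "payload": {
  "series": [
    [0,0,0,0],
    [0,0,0,0],
    [0,0,0,0],
    [0,0,0,0],
    [0,0,0,0]
  ],
  "fingers": 1
}}

```text
t: 11.45
eef_pos: [476.7, 339.9, 130.2]
tcp_rot: [3.141, -0.0, 0.041]
ft_force: [-0.1, -3.2, 3.0]
opening: 0.248
grip_force: 28.2
```

>>> {"api": "carry_out", "payload": {
  "series": [
    [0,0.07,0.19,0],
    [0,0.07,0.19,0],
    [0,0.07,0.19,0],
    [0,0.07,0.19,0],
    [0,0.07,0.19,0]
  ]
}}

```text
t: 11.95
eef_pos: [475.9, 356.6, 176.7]
tcp_rot: [3.139, 0.003, 0.041]
ft_force: [0.8, -7.6, -6.4]
opening: 0.251
grip_force: 27.7
```

>>> {"api": "carry_out", "payload": {
  "series": [
    [0,0.07,0.19,0],
    [0,0.07,0.19,0],
    [0,0.07,0.19,0],
    [0,0.07,0.19,0],
    [0,0.07,0.19,0]
  ]
}}

```text
t: 12.45
eef_pos: [476.5, 375.6, 225.4]
tcp_rot: [-3.141, 0.001, 0.041]
ft_force: [0.3, -0.4, -5.0]
opening: 0.146
grip_force: 30.0
```

Run:
```python
from h import *
im=env.read_camera('side');s=env.state();print(s['t'],s['eef_pos'],s['opening']*95,s['grip_force'],s['ft_force'],s['moment'])
cv2.imwrite('pics/s2.png',cv2.resize(im[40:220,120:360,::-1],None,fx=3,fy=3,interpolation=cv2.INTER_CUBIC))
```

```text
12.5 [477.00624216 376.33538281 227.11656126] 13.83885879818041 29.99883145093918 [ 0.05050746  0.22209224 -3.15267525] [ 0.02517822  0.07436636 -0.04377054]
```

View pics/s2.png

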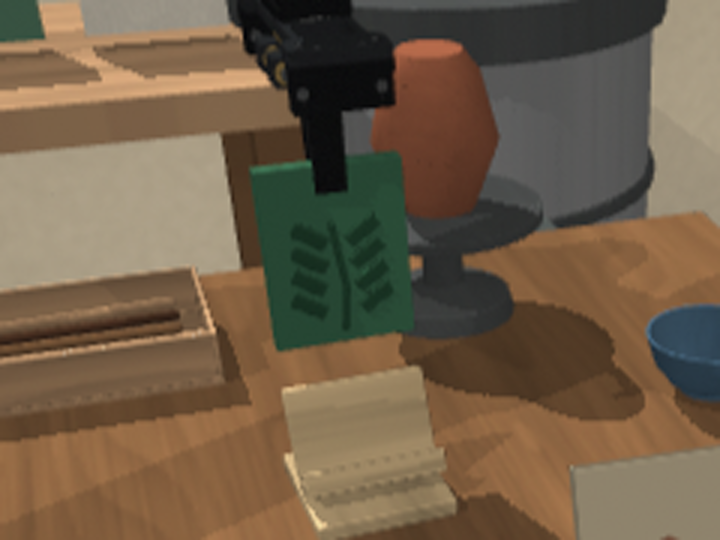

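The tile hangs vertical and square in the fingers, clear of the cradle; its corners in the full image are about (203,96), (254,91), (212,157), (258,150). Next, its offset from the TCP.

Run:
```python
from h import *
e=np.array([477,376.3,227.1]);n=np.array([np.sin(.041),-np.cos(.041),0])
for nm,uv,off in (('TL',(203.3,96),-7),('TR',(254,90.7),-7),('BL',(212,156.7),7),('BR',(257.7,150),7)):
    o,d=ray('side',uv);P=o+d*(((e+n*off-o)@n)/(d@n));print(nm,(P-e).round(1))
r=env.calibration('top');print([(round(x['conf'],2),x['position']) for x in env.look_for('side','leaf_tile_face')])
```

```text
TL [-54.7   4.8  17.6]
TR [58.   9.4 15.6]
BL [ -56.3   -9.3 -118.8]
BR [  52.9   -4.8 -120.8]
[]
```

>>> {"api": "carry_out", "payload": {
  "series": [
    [0,0,0.4,0],
    [0,0,0.6,0],
    [0,-0.2,0.6,0],
    [0.05,-0.4,0.5,0],
    [0.05,-0.6,0.2,0]
  ]
}}

```text
t: 13.05
eef_pos: [481.9, 315.5, 342.1]
tcp_rot: [-3.14, -0.003, 0.042]
ft_force: [0.5, 0.4, -4.4]
opening: 0.146
grip_force: 30.0
```

>>> {"api": "carry_out", "payload": {
  "series": [
    [0.1,-0.8,0,0],
    [0.1,-0.8,0,0],
    [0.1,-0.8,0,0],
    [0.1,-0.8,0,0],
    [0.1,-0.8,0,0]
  ]
}}

```text
t: 13.55
eef_pos: [506.4, 113.6, 339.8]
tcp_rot: [-3.142, 0.0, 0.041]
ft_force: [1.3, -0.5, -5.6]
opening: 0.145
grip_force: 30.0
```

>>> {"api": "carry_out", "payload": {
  "series": [
    [0.1,-0.8,0,0],
    [0.1,-0.8,0,-0.1],
    [0.1,-0.8,0,-0.1],
    [0.1,-0.8,0,-0.1],
    [0.1,-0.8,0,0]
  ]
}}

```text
t: 14.05
eef_pos: [531.5, -86.4, 339.8]
tcp_rot: [-3.141, 0.0, 0.009]
ft_force: [0.9, -0.3, -4.0]
opening: 0.146
grip_force: 30.0
```

>>> {"api": "carry_out", "payload": {
  "series": [
    [0,-0.8,0,0],
    [0,-0.8,0,0],
    [0,-0.5,0,0],
    [0,-0.3,0,0],
    [0,0,0,0]
  ]
}}

```text
t: 14.55
eef_pos: [531.5, -206.2, 339.5]
tcp_rot: [-3.141, 0.001, 0.008]
ft_force: [0.5, 0.5, -4.6]
opening: 0.147
grip_force: 30.0
```

>>> {"api": "carry_out", "payload": {
  "series": [
    [0.09,-0.7,0,0],
    [0,-0.8,0,0],
    [0,-0.8,0,0],
    [0,-0.55,0,0],
    [0,0,0,0]
  ]
}}

```text
t: 15.05
eef_pos: [536.2, -349.2, 339.1]
tcp_rot: [-3.141, 0.001, 0.008]
ft_force: [-0.6, -0.5, -4.8]
opening: 0.145
grip_force: 30.0
```

>>> {"api": "carry_out", "payload": {
  "series": [
    [0,0,-0.5,0],
    [0,0,-0.5,0],
    [0,0,-0.5,0],
    [0,0,-0.4,0],
    [0,0,0,0]
  ]
}}

```text
t: 15.55
eef_pos: [535.8, -345.1, 242.5]
tcp_rot: [-3.138, 0.004, 0.011]
ft_force: [-0.1, -0.0, -5.7]
opening: 0.145
grip_force: 30.0
```

Run:
```python
from h import *
T=env.read_camera('top');im=env.read_camera('side');s=env.state();print(s['t'],s['eef_pos'],s['tcp_rot'],s['ft_force'])
a=cv2.resize(im[220:460,280:500,::-1],None,fx=2.5,fy=2.5,interpolation=cv2.INTER_CUBIC)
cv2.imwrite('pics/s3.png',a);cv2.imwrite('pics/t3.png',T[:,:,::-1])
```

```text
15.65 [ 536.77127037 -346.37113768  245.76276926] [-3.14154899e+00 -2.52793391e-04  1.05084302e-02] [-2.23112684e-04 -7.59837095e-01 -4.27348844e+00]
```

View pics/s3.png

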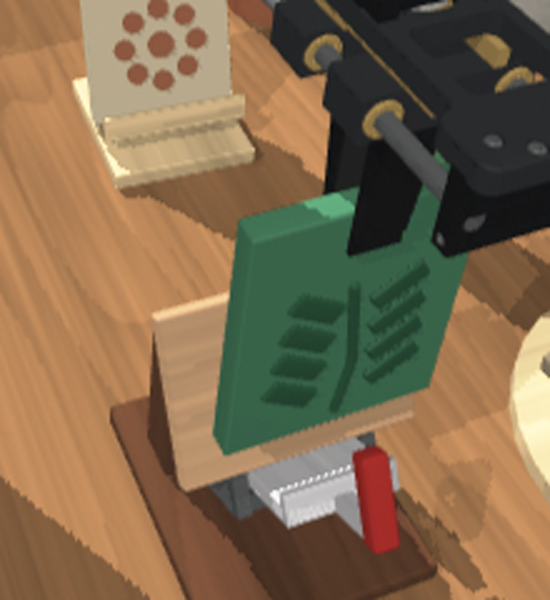

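The ledge is out. The tile hangs above it, cream tile untouched; tile lower front corners at about (369.6,402) and (452,375) in the full image. Computing its height above the ledge.

Run:
```python
from h import *
e=np.array([536.5,-346.4,245.5])
for uv in ((369.6,402),(452,374.8)):
    o,d=ray('side',uv);P=o+d*((e[1]-7-o[1])/d[1]);print(P.round(1),(P-e).round(1))
```

```text
[ 480.1 -353.4  129.2] [ -56.4   -7.  -116.3]
[ 588.2 -353.4  129.6] [  51.7   -7.  -115.9]
```

>>> {"api": "carry_out", "payload": {
  "series": [
    [0.02,-0.02,-0.2,0],
    [0,0,-0.2,0],
    [0,0,-0.2,0],
    [0,0,0,0],
    [0,0,0,0]
  ]
}}

```text
t: 16.15
eef_pos: [537.2, -348.4, 214.9]
tcp_rot: [-3.141, 0.0, 0.009]
ft_force: [-0.3, -0.2, -4.4]
opening: 0.146
grip_force: 30.0
```

>>> {"api": "carry_out", "payload": {
  "series": [
    [0,0,-0.04,0],
    [0,0,-0.04,0],
    [0,0,-0.04,0],
    [0,0,0,0],
    [0,0,0,0]
  ]
}}

```text
t: 16.65
eef_pos: [537.2, -348.2, 209.3]
tcp_rot: [-3.142, -0.0, 0.01]
ft_force: [-0.0, 1.7, -3.3]
opening: 0.143
grip_force: 30.0
```

>>> {"api": "carry_out", "payload": {
  "series": [
    [0,0,-0.04,0],
    [0,0,-0.04,0],
    [0,0,0,0],
    [0,0,0,0],
    [0,0,0,0]
  ]
}}

```text
t: 17.15
eef_pos: [537.7, -347.6, 206.3]
tcp_rot: [-3.141, -0.002, 0.009]
ft_force: [-0.6, 5.9, 6.6]
opening: 0.148
grip_force: 30.3
```

>>> {"api": "carry_out", "payload": {
  "series": [
    [0,0,0,0],
    [0,0.05,0,0],
    [0,0.1,0,0],
    [0,0.1,0,0],
    [0,0,0,0]
  ],
  "fingers": 0.5
}}

```text
t: 17.65
eef_pos: [537.2, -335.2, 205.1]
tcp_rot: [3.142, 0.0, 0.01]
ft_force: [0.5, -0.1, -0.2]
opening: 0.251
grip_force: 0.1
```

Run:
```python
from h import *
im=env.read_camera('side');s=env.state();print(s['t'],s['eef_pos'],s['opening']*95,s['grip_force'],s['ft_force'])
cv2.imwrite('pics/s4.png',cv2.resize(im[220:460,280:500,::-1],None,fx=2.5,fy=2.5,interpolation=cv2.INTER_CUBIC))
```

```text
17.7 [ 537.27133632 -335.51529607  205.15317899] 23.682408988588247 0.13629048411530675 [ 0.560469    0.76461368 -0.55126285]
```

View pics/s4.png

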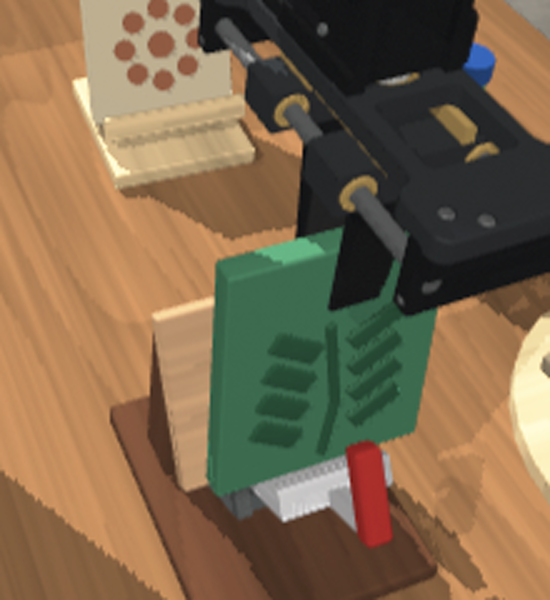

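Tile stands on the ledge, loosely between the fingers and starting to lean back. Now I'll follow it back with the fingers.

>>> {"api": "carry_out", "payload": {
  "series": [
    [0,0.1,0,0],
    [0,0.1,-0.05,0],
    [0,0.1,-0.05,0],
    [0,0.1,-0.05,0],
    [0,0.1,-0.05,0]
  ],
  "fingers": 0.15
}}

```text
t: 18.2
eef_pos: [537.2, -310.2, 194.9]
tcp_rot: [-3.141, 0.0, 0.01]
ft_force: [0.4, 1.6, 1.0]
opening: 0.426
grip_force: 0.6
```

>>> {"api": "carry_out", "payload": {
  "series": [
    [0,0.1,-0.1,0],
    [0,0.1,-0.1,0],
    [0,0.1,-0.1,0],
    [0,0,-0.1,0],
    [0,0,0,0]
  ],
  "fingers": -0.25
}}

```text
t: 18.7
eef_pos: [537.0, -295.8, 174.3]
tcp_rot: [-3.141, 0.001, 0.01]
ft_force: [0.5, -0.3, -0.5]
opening: 0.625
grip_force: 0.0
```

>>> {"api": "carry_out", "payload": {
  "series": [
    [0,0.12,0,0],
    [0,0,-0.12,0],
    [0,0,-0.12,0],
    [0,0,-0.1,0],
    [0,0,0,0]
  ]
}}

```text
t: 19.2
eef_pos: [536.9, -289.8, 157.1]
tcp_rot: [-3.141, 0.001, 0.009]
ft_force: [-0.7, 0.3, -0.4]
opening: 0.627
grip_force: 0.0
```

>>> {"api": "carry_out", "payload": {
  "series": [
    [0,0.04,0,0],
    [0,0.03,0,0],
    [0,0.02,0,0],
    [0,0,0,0],
    [0,0,0,0]
  ]
}}

```text
t: 19.7
eef_pos: [537.3, -285.4, 158.3]
tcp_rot: [3.141, -0.0, 0.01]
ft_force: [-0.6, 1.0, -0.2]
opening: 0.626
grip_force: 0.0
```

>>> {"api": "carry_out", "payload": {
  "series": [
    [0,0.03,0,0],
    [0,0.03,0,0],
    [0,0,0,0],
    [0,0,0,0],
    [0,0,0,0]
  ]
}}

```text
t: 20.2
eef_pos: [537.2, -282.4, 158.1]
tcp_rot: [3.142, 0.0, 0.01]
ft_force: [-0.6, -0.2, -0.0]
opening: 0.625
grip_force: 0.0
```

Run:
```python
from h import *
T=env.read_camera('top');im=env.read_camera('side');s=env.state();print(s['t'],s['eef_pos'],s['opening']*95,s['grip_force'],s['ft_force'])
a=cv2.resize(im[280:470,310:470,::-1],None,fx=3,fy=3,interpolation=cv2.INTER_CUBIC)[:560]
cv2.imwrite('pics/s5.png',a)
```

```text
20.3 [ 537.1725436  -282.39252856  158.08861773] 59.34874757353217 0.0 [0.38358843 0.26699765 0.36042405]
```

View pics/s5.png

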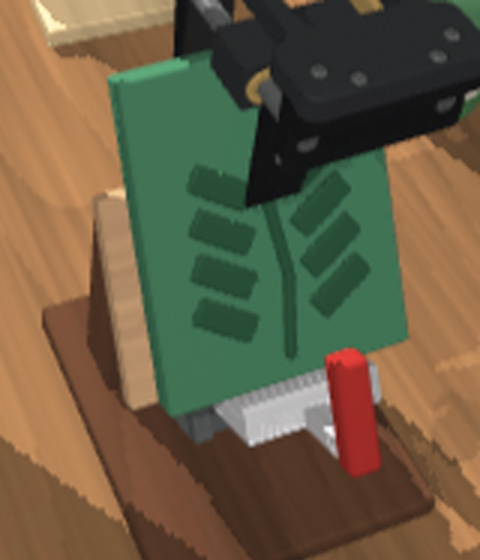

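Tile leans on the rest, foot on the ledge; front corners about (364.3,418.3), (446,393.3), (346.7,308.3). Pressing gently until contact shows.

>>> {"api": "carry_out", "payload": {
  "series": [
    [0,0.03,0,0],
    [0,0.03,0,0],
    [0,0,0,0],
    [0,0,0,0],
    [0,0,0,0]
  ]
}}

```text
t: 20.8
eef_pos: [537.3, -280.2, 158.3]
tcp_rot: [3.14, -0.001, 0.009]
ft_force: [-0.5, -5.7, -0.3]
opening: 0.623
grip_force: 2.1
```

Run:
```python
from f import *
for y in(-338.5,-340):
  t,R=frame(535.5,y,80,-1.565,np.pi/6)
  print([proj('side',t+R@np.array(q)).round(1).tolist() for q in ((14,-55,0),(14,55,0),(14,-55,140))])
ob=[('side',(14,-55,0),(364.3,418.3)),('side',(14,55,0),(446,393.3)),('side',(14,-55,140),(346.7,308.3))]
q,r=fit(lambda p:frame(p[0],p[1],p[2],p[3],p[4]),ob,[535,-340,80,-1.56,.52]);print(q.round(3),r.round(1).tolist())
```

```text
[[[366.4, 421.2]], [[445.9, 393.6]], [[347.8, 308.5]]]
[[[366.9, 422.2]], [[446.6, 394.6]], [[348.3, 309.4]]]
[ 5.36717e+02 -3.33776e+02  7.49230e+01 -1.58600e+00  5.31000e-01] [[0.4, 0.7], [-1.8, 0.1], [0.5, -0.9]]
```

>>> {"api": "carry_out", "payload": {
  "series": [
    [0,0,0,0],
    [0,0,0,0],
    [0,0,0,0],
    [0,0,0,0],
    [0,0,0,0]
  ]
}}

```text
t: 21.3
eef_pos: [537.3, -280.2, 158.3]
tcp_rot: [3.14, -0.001, 0.009]
ft_force: [-0.9, -4.8, 0.3]
opening: 0.622
grip_force: 2.1
```

>>> {"api": "carry_out", "payload": {
  "series": [
    [0,-0.08,0,0],
    [0,-0.08,0,0],
    [0,0,0,0],
    [0,0,0,0],
    [0,0,0,0]
  ]
}}

```text
t: 21.8
eef_pos: [537.2, -287.2, 158.1]
tcp_rot: [-3.141, 0.0, 0.01]
ft_force: [-0.3, -0.1, -0.2]
opening: 0.624
grip_force: 0.0
```

>>> {"api": "carry_out", "payload": {
  "series": [
    [0,0,0.2,0],
    [0,0,0.5,0],
    [0,0,0.8,0],
    [0,0,0.8,0],
    [0,0,0.8,0]
  ]
}}

```text
t: 22.3
eef_pos: [537.0, -287.1, 315.6]
tcp_rot: [3.141, -0.0, 0.01]
ft_force: [1.0, -0.7, -0.9]
opening: 0.627
grip_force: 0.0
```

>>> {"api": "carry_out", "payload": {
  "series": [
    [0,0.5,0,0],
    [0,0.8,0,0],
    [0,0.8,0,0],
    [0,0.8,0,0],
    [0,0,0,0]
  ]
}}

```text
t: 22.8
eef_pos: [536.9, -138.6, 314.4]
tcp_rot: [-3.141, -0.001, 0.013]
ft_force: [-0.2, -0.5, -0.2]
opening: 0.624
grip_force: 0.0
```

Run:
```python
from f import *
s=env.state();print(s['t'],s['eef_pos'],s['opening'])
im={n:env.read_camera(n) for n in('side','top')}
t,R=frame(535.5,-339.5,80,-1.565,np.pi/6);box={'side':(320,280,480,440),'top':(415,195,480,290)}
for n in im:
    cv2.imwrite(f'pics/{n}9.png',im[n][:,:,::-1])
    h=cv2.cvtColor(im[n],cv2.COLOR_RGB2HSV);x0,y0,x1,y1=box[n];m=np.zeros(h.shape[:2],np.uint8);m[y0:y1,x0:x1]=cv2.inRange(h,(60,70,20),(95,255,255))[y0:y1,x0:x1]
    m=cv2.morphologyEx(m,5-2,np.ones((5,5)));c=max(cv2.findContours(m,0,1)[0],key=cv2.contourArea)
    print(n,cv2.approxPolyDP(cv2.convexHull(c),.02*cv2.arcLength(c,True),True)[:,0].tolist(),'pred',[proj(n,t+R@np.array(q))[0].round(1).tolist() for q in ((14,-55,0),(14,55,0),(14,55,140),(14,-55,140),(0,-55,140),(0,55,140),(0,-55,0))])
a=cv2.resize(im['side'][270:470,310:490,::-1],None,fx=3,fy=3,interpolation=2);b=cv2.resize(im['top'][190:290,410:480,::-1],None,fx=3.5,fy=3.5,interpolation=2)
o=np.zeros((600,800,3),np.uint8);o[:,:540]=a;o[:350,545:790]=b;cv2.imwrite('pics/fin.png',o)
```

```text
22.8 [ 536.88958249 -138.56425832  314.41630215] 0.6239423738021463
side [[429, 286], [467, 313], [445, 392], [366, 418], [346, 306]] pred [[366.7, 421.9], [446.3, 394.3], [431.7, 286.9], [348.1, 309.1], [343.7, 306.4], [425.5, 284.8], [362.0, 416.5]]Traceback (most recent call last):
  File "<stdin>", line 8, in <module>
ValueError: max() iterable argument is empty
```

Side-view corners match the seat (the ~2 px offset is the same one the board itself showed). I've used all 10 views, so I'll move the arm out of the top camera's sight and check numerically.

>>> {"api": "carry_out", "payload": {
  "series": [
    [0,0.8,0,0],
    [0,0.8,0,0],
    [0,0.8,0,0],
    [0,0.6,0,0],
    [0,0,0,0]
  ]
}}

```text
t: 23.4
eef_pos: [537.3, 9.3, 313.4]
tcp_rot: [-3.141, -0.0, 0.011]
ft_force: [0.0, -0.3, 0.2]
opening: 0.622
grip_force: 0.0
```

Run:
```python
from f import *
im={n:env.read_camera(n) for n in('side','top')}
t,R=frame(535.5,-339.5,80,-1.565,np.pi/6);box={'side':(320,280,452,440),'top':(415,195,480,300)}
for n in im:
    h=cv2.cvtColor(im[n],cv2.COLOR_RGB2HSV);x0,y0,x1,y1=box[n];m=np.zeros(h.shape[:2],np.uint8);m[y0:y1,x0:x1]=cv2.inRange(h,(55,50,15),(100,255,255))[y0:y1,x0:x1]
    m=cv2.morphologyEx(m,3,np.ones((5,5)));cs=cv2.findContours(m,0,1)[0]
    if not cs: print(n,'none');continue
    c=max(cs,key=cv2.contourArea)
    print(n,cv2.approxPolyDP(cv2.convexHull(c),.02*cv2.arcLength(c,True),True)[:,0].tolist(),'pred',[proj(n,t+R@np.array(q))[0].round(1).tolist() for q in ((14,-55,0),(14,55,0),(14,55,140),(14,-55,140),(0,-55,140),(0,55,140))])
    r=cv2.inRange(h,(0,180,60),(6,255,255))|cv2.inRange(h,(174,180,60),(180,255,255));x0,y0,x1,y1={'side':(390,370,470,470),'top':(450,225,500,265)}[n]
    ys,xs=np.nonzero(r[y0:y1,x0:x1]);print('tab rows/cols',ys.min()+y0,ys.max()+y0,xs.min()+x0,xs.max()+x0,'pred top ledge 30:',proj(n,t+R@np.array([70,0,34]))[0].round(1))
```

```text
side [[429, 286], [451, 314], [445, 392], [366, 418], [346, 306]] pred [[366.7, 421.9], [446.3, 394.3], [431.7, 286.9], [348.1, 309.1], [343.7, 306.4], [425.5, 284.8]]
tab rows/cols 397 438 419 436 pred top ledge 30: [428.7 401.2]
top [[435, 211], [456, 220], [457, 269], [434, 267]] pred [[458.0, 271.0], [456.8, 219.2], [439.9, 210.8], [441.1, 269.4], [433.6, 269.4], [432.5, 211.3]]
tab rows/cols 241 247 477 485 pred top ledge 30: [482.  242.9]
```

The tile is seated and centred, but the tab has gone back about 6–8 mm: it moved only 10 px of the expected 14 px. Pressing the tile down pushed the ledge in, so I'll pull it out again.

>>> {"api": "carry_out", "payload": {
  "series": [
    [0,-0.6,0,1],
    [0,-0.9,0,1],
    [0,-0.9,0,1],
    [0,-0.9,0,1],
    [0,-0.9,0,1]
  ],
  "fingers": 0.24
}}

```text
t: 24.0
eef_pos: [536.5, -206.1, 313.2]
tcp_rot: [3.141, 0.0, 0.535]
ft_force: [0.5, -0.2, 0.6]
opening: 0.382
grip_force: 0.0
```

>>> {"api": "carry_out", "payload": {
  "series": [
    [0,-0.9,0,1],
    [0,-0.9,0,1],
    [0,-0.9,0,1],
    [0,-0.6,0,1],
    [0,-0.2,0,1]
  ]
}}

```text
t: 24.5
eef_pos: [535.4, -382.5, 312.2]
tcp_rot: [-3.141, 0.001, 1.056]
ft_force: [-0.6, 0.2, -0.4]
opening: 0.38
grip_force: 0.0
```

>>> {"api": "carry_out", "payload": {
  "series": [
    [0,0,0,1],
    [0,0,0,1],
    [0,0,0,1],
    [0,0,0,1],
    [0,0,0,0.8]
  ]
}}

```text
t: 25.0
eef_pos: [536.0, -379.4, 313.0]
tcp_rot: [-3.141, 0.0, 1.561]
ft_force: [0.7, 1.1, 0.6]
opening: 0.382
grip_force: 0.0
```

>>> {"api": "carry_out", "payload": {
  "series": [
    [0,0,0,0],
    [0,0,0,0],
    [0,0,0,0],
    [0,0,0,0],
    [0,0,0,0]
  ]
}}

```text
t: 25.5
eef_pos: [537.2, -377.5, 313.1]
tcp_rot: [3.142, 0.0, 1.559]
ft_force: [0.1, 0.4, -0.4]
opening: 0.383
grip_force: 0.0
```

```bash
cat > led.py <<'E'
from f import *
def tabm(im,b):
    h=cv2.cvtColor(im,cv2.COLOR_RGB2HSV);x0,y0,x1,y1=b
    r=(cv2.inRange(h,(0,180,40),(6,255,255))|cv2.inRange(h,(174,180,40),(180,255,255)))[y0:y1,x0:x1]
    ys,xs=np.nonzero(r);return np.array([xs.mean()+x0,ys.mean()+y0,xs.min()+x0,xs.max()+x0,ys.min()+y0,ys.max()+y0]) if len(xs) else None
b=(380,370,470,470);i0=cv2.imread('pics/side0.png')[:,:,::-1].copy()
A=tabm(i0,b);B=tabm(env.read_camera('side'),b);print('side',A.round(1),B.round(1))
t,R=frame(536,-340,80,-1.565,np.pi/6)
f=lambda d:proj('side',t+R@np.array([40+d,0,11]))[0]
print('shift/mm',(f(30)-f(3))/27,'now d~',3+(B[:2]-A[:2])/((f(30)-f(3))/27))
E
python3 led.py; python3 w.py w5 ledge_pull
python3 - <<'E'
from f import *
d=np.load('pics/w5.npz');c={'K':d['K'],'pose':d['pose']}
im=cv2.imread('pics/w5.png');h=cv2.cvtColor(im,cv2.COLOR_BGR2HSV);m=cv2.inRange(h,(0,180,40),(6,255,255))|cv2.inRange(h,(174,180,40),(180,255,255))
n,l,s,ce=cv2.connectedComponentsWithStats(m)
for k in range(1,n):
    if s[k,4]>60:
        o,r=ray('w',ce[k],c);print(s[k],ce[k].round(1),(o+r*(140-o[2])/r[2]).round(1))
t,R=frame(536,-340,80,-1.565,np.pi/6)
for dd in (20,25,30): print(dd,(t+R@np.array([40+dd,0,34])).round(1),proj('w',t+R@np.array([40+dd,0,34]),c).round(1))
E
```

```text
side [417.7 409.1 409.  426.  389.  429. ] [427.3 417.6 419.  436.  397.  438. ]
shift/mm [0.47252759 0.39950955] now d~ [23.37309595 24.15987222]
25.55 [ 537.2 -377.4  313.2] [3.141 0.    1.559] [ 0.7 -0.   0. ] [[358.8, 0.0, 319.4], [0.0, 358.8, 244.8], [0.0, 0.0, 1.0]] [[1.0, -0.01, -0.003, 537.446], [-0.011, -0.972, -0.236, -313.011], [-0.0, 0.236, -0.972, 485.251], [0.0, 0.0, 0.0, 1.0]]
ledge_pull [(0.86, 319.2, 210.1)]
[312 224  14  23 268] [318.3 234.6] [ 535.5 -386.5  140. ]
20 [ 536.2 -375.   139.4] [[318.9 222.9]]
25 [ 536.2 -379.3  141.9] [[319.  227.8]]
30 [ 536.3 -383.6  144.4] [[319.1 232.7]]
```

>>> {"api": "carry_out", "payload": {
  "series": [
    [-0.02,-0.2,-0.4,0],
    [0,0,-0.7,0],
    [0,0,-0.8,0],
    [0,0,-0.8,0],
    [0,0,-0.5,0]
  ]
}}

```text
t: 26.15
eef_pos: [535.5, -386.7, 150.2]
tcp_rot: [-3.139, -0.002, 1.559]
ft_force: [0.6, -0.9, -0.5]
opening: 0.381
grip_force: 0.0
```

>>> {"api": "carry_out", "payload": {
  "series": [
    [0,0,-0.4,0],
    [0,0,-0.3,0],
    [0,0,-0.06,0],
    [0,0,0,0],
    [0,0,0,0]
  ]
}}

```text
t: 26.65
eef_pos: [536.6, -387.7, 116.2]
tcp_rot: [3.14, 0.001, 1.559]
ft_force: [-0.5, -0.2, -0.3]
opening: 0.379
grip_force: 0.0
```

>>> {"api": "carry_out", "payload": {
  "series": [
    [0,0,0,0],
    [0,0,0,0],
    [0,0,0,0],
    [0,0,0,0],
    [0,0,0,0]
  ],
  "fingers": 1
}}

```text
t: 27.15
eef_pos: [536.1, -387.4, 115.5]
tcp_rot: [3.142, 0.0, 1.559]
ft_force: [-2.2, 0.5, 3.1]
opening: 0.148
grip_force: 30.0
```

>>> {"api": "carry_out", "payload": {
  "series": [
    [0,-0.035,0.02,0],
    [0,-0.035,0.02,0],
    [0,-0.035,0.02,0],
    [0,0,0,0],
    [0,0,0,0]
  ]
}}

```text
t: 27.65
eef_pos: [536.0, -391.5, 117.7]
tcp_rot: [-3.141, -0.002, 1.56]
ft_force: [-1.5, 5.5, 0.7]
opening: 0.141
grip_force: 30.0
```

>>> {"api": "carry_out", "payload": {
  "series": [
    [0,-0.035,0.02,0],
    [0,-0.02,0.012,0],
    [0,0,0,0],
    [0,0,0,0],
    [0,0,0,0]
  ]
}}

```text
t: 28.15
eef_pos: [536.0, -392.5, 118.3]
tcp_rot: [-3.139, -0.005, 1.56]
ft_force: [1.4, 13.0, -4.6]
opening: 0.145
grip_force: 30.0
```

>>> {"api": "carry_out", "payload": {
  "series": [
    [0,0,0,0],
    [0,0,0,0],
    [0,0,0,0],
    [0,0,0.3,0],
    [0,0,0.8,0]
  ],
  "fingers": 0.24
}}

```text
t: 28.65
eef_pos: [535.1, -394.8, 173.1]
tcp_rot: [-3.138, -0.004, 1.559]
ft_force: [-0.2, 0.4, 0.2]
opening: 0.376
grip_force: 0.0
```

>>> {"api": "carry_out", "payload": {
  "series": [
    [0,0,1,0],
    [0,0,1,0],
    [0,0,1,0],
    [0,0.6,0.3,-1],
    [0,0.8,0,-1]
  ]
}}

```text
t: 29.15
eef_pos: [536.2, -326.2, 343.9]
tcp_rot: [3.136, 0.003, 1.343]
ft_force: [1.4, 0.0, -1.3]
opening: 0.378
grip_force: 0.0
```

>>> {"api": "carry_out", "payload": {
  "series": [
    [0,0.8,0,-1],
    [0,0.8,0,-1],
    [0,0.8,0,-1],
    [0,0.8,0,-1],
    [0,0.8,0,-1]
  ],
  "fingers": -0.25
}}

```text
t: 29.65
eef_pos: [535.8, -123.9, 341.2]
tcp_rot: [3.14, -0.001, 0.822]
ft_force: [-0.3, 0.0, 0.4]
opening: 0.623
grip_force: 0.0
```

>>> {"api": "carry_out", "payload": {
  "series": [
    [0,0.8,0,-1],
    [0,0.4,0,-1],
    [0,0,0,-1],
    [0,0,0,-1],
    [0,0,0,-1]
  ]
}}

```text
t: 30.15
eef_pos: [536.1, -65.2, 341.1]
tcp_rot: [3.141, -0.001, 0.299]
ft_force: [0.3, -0.0, 0.1]
opening: 0.628
grip_force: 0.0
```

```bash
cat > chk.py <<'E'
from f import *
t,R=frame(535.5,-339.5,80,-1.565,np.pi/6);box={'side':(320,280,452,440),'top':(415,195,480,300)}
for n in box:
    h=cv2.cvtColor(env.read_camera(n),cv2.COLOR_RGB2HSV);x0,y0,x1,y1=box[n];m=np.zeros(h.shape[:2],np.uint8);m[y0:y1,x0:x1]=cv2.inRange(h,(55,50,15),(100,255,255))[y0:y1,x0:x1]
    m=cv2.morphologyEx(m,3,np.ones((5,5)));cs=cv2.findContours(m,0,1)[0]
    if cs:
        c=max(cs,key=cv2.contourArea);print(n,cv2.approxPolyDP(cv2.convexHull(c),.02*cv2.arcLength(c,True),True)[:,0].tolist())
s=env.state();print(s['t'],s['eef_pos'].round(1),s['tcp_rot'].round(3))
E
python3 led.py; python3 chk.py
```

```text
side [417.7 409.1 409.  426.  389.  429. ] [430.1 419.8 421.  439.  399.  441. ]
shift/mm [0.47252759 0.39950955] now d~ [29.27020541 29.77837122]
side [[429, 286], [451, 314], [447, 393], [369, 420], [345, 306]]
top [[434, 211], [459, 220], [460, 269], [433, 267]]
30.3 [536.1 -65.4 340.7] [ 3.141e+00 -1.000e-03  3.050e-01]
```

The ledge is at its stop (about 29.5 mm), but the tile's foot came out with it by about 5 mm. I'll push the foot back in low on the face with both open fingers; pressing there isn't strong enough to move the ledge.

>>> {"api": "carry_out", "payload": {
  "series": [
    [0,-0.6,0,1],
    [0,-0.8,0,1],
    [0,-0.8,0,1],
    [0,-0.8,0,1],
    [0,-0.8,0,1]
  ]
}}

```text
t: 30.8
eef_pos: [535.9, -257.1, 340.4]
tcp_rot: [3.141, -0.0, 0.834]
ft_force: [0.7, -0.9, -0.4]
opening: 0.623
grip_force: 0.0
```

>>> {"api": "carry_out", "payload": {
  "series": [
    [0,-0.8,0,1],
    [0,-0.8,0,1],
    [0,-0.6,0,1],
    [0,0,0,1],
    [0,0,0,1]
  ]
}}

```text
t: 31.3
eef_pos: [535.7, -366.7, 339.7]
tcp_rot: [-3.141, -0.0, 1.356]
ft_force: [-0.8, 0.3, 0.1]
opening: 0.623
grip_force: 0.0
```

>>> {"api": "carry_out", "payload": {
  "series": [
    [0,0,0,1],
    [0,0,0,1],
    [0,0,0,0.1],
    [0,0,0,0],
    [0,0,0,0]
  ]
}}

```text
t: 31.8
eef_pos: [536.2, -365.4, 339.9]
tcp_rot: [3.141, 0.0, 1.568]
ft_force: [-1.1, -0.7, -0.2]
opening: 0.627
grip_force: 0.0
```

>>> {"api": "carry_out", "payload": {
  "series": [
    [0,0,-0.5,0],
    [0,0,-0.9,0],
    [0,0,-0.9,0],
    [0,0,-0.9,0],
    [0,0,-0.6,0]
  ]
}}

```text
t: 32.3
eef_pos: [535.4, -364.7, 146.8]
tcp_rot: [-3.14, -0.002, 1.569]
ft_force: [1.1, -0.2, 0.2]
opening: 0.624
grip_force: 0.0
```

>>> {"api": "carry_out", "payload": {
  "series": [
    [0,0,-0.4,0],
    [0,0,-0.3,0],
    [0,0,0,0],
    [0,0,0,0],
    [0,0,0,0]
  ]
}}

```text
t: 32.8
eef_pos: [536.7, -365.8, 116.1]
tcp_rot: [3.14, 0.001, 1.57]
ft_force: [-0.5, 0.3, 0.6]
opening: 0.625
grip_force: 0.0
```

>>> {"api": "carry_out", "payload": {
  "series": [
    [0,0.08,0,0],
    [0,0.08,0,0],
    [0,0.04,0,0],
    [0,0,0,0],
    [0,0,0,0]
  ]
}}

```text
t: 33.3
eef_pos: [536.3, -355.3, 114.8]
tcp_rot: [3.141, 0.0, 1.57]
ft_force: [-0.7, -1.0, 0.3]
opening: 0.624
grip_force: 0.0
```

>>> {"api": "carry_out", "payload": {
  "series": [
    [0,0.04,0,0],
    [0,0.04,0,0],
    [0,0,0,0],
    [0,0,0,0],
    [0,0,0,0]
  ]
}}

```text
t: 33.8
eef_pos: [536.2, -351.4, 114.7]
tcp_rot: [3.142, -0.0, 1.57]
ft_force: [-0.5, -0.5, -0.3]
opening: 0.626
grip_force: 0.2
```

>>> {"api": "carry_out", "payload": {
  "series": [
    [0,0.03,0,0],
    [0,0.03,0,0],
    [0,0,0,0],
    [0,0,0,0],
    [0,0,0,0]
  ]
}}

```text
t: 34.3
eef_pos: [536.3, -348.4, 114.8]
tcp_rot: [3.141, 0.0, 1.57]
ft_force: [0.6, -2.5, -0.1]
opening: 0.626
grip_force: 1.0
```

```bash
python3 led.py; python3 chk.py
```

```text
side [417.7 409.1 409.  426.  389.  429. ] [430.1 419.8 421.  439.  399.  440. ]
shift/mm [0.47252759 0.39950955] now d~ [29.22170985 29.76213435]
side [[444, 379], [445, 393], [364, 415], [360, 391], [373, 380], [429, 363]]
top [[433, 211], [455, 219], [455, 270], [434, 267]]
34.45 [ 536.2 -348.4  114.8] [3.141 0.    1.57 ]
```

>>> {"api": "carry_out", "payload": {
  "series": [
    [0,0.03,0,0],
    [0,0,0,0],
    [0,0,0,0],
    [0,0,0,0],
    [0,0,0,0]
  ]
}}

```text
t: 34.95
eef_pos: [536.2, -346.8, 114.7]
tcp_rot: [-3.142, -0.0, 1.57]
ft_force: [0.4, -2.3, 0.0]
opening: 0.625
grip_force: 0.9
```

>>> {"api": "carry_out", "payload": {
  "series": [
    [0,0.03,0,0],
    [0,0,0,0],
    [0,0,0,0],
    [0,0,0,0],
    [0,0,0,0]
  ]
}}

```text
t: 35.45
eef_pos: [536.3, -346.2, 114.9]
tcp_rot: [3.141, 0.002, 1.57]
ft_force: [-0.4, -6.3, -0.0]
opening: 0.623
grip_force: 2.8
```

>>> {"api": "carry_out", "payload": {
  "series": [
    [0,0.03,0,0],
    [0,0,0,0],
    [0,0,0,0],
    [0,0,0,0],
    [0,0,0,0]
  ]
}}

```text
t: 35.95
eef_pos: [536.4, -345.8, 115.1]
tcp_rot: [3.14, 0.003, 1.57]
ft_force: [-1.4, -12.5, -1.0]
opening: 0.626
grip_force: 5.0
```

```bash
python3 led.py; python3 chk.py
```

```text
side [417.7 409.1 409.  426.  389.  429. ] [430.1 419.8 421.  439.  399.  440. ]
shift/mm [0.47252759 0.39950955] now d~ [29.28400722 29.73060735]
side [[443, 376], [443, 393], [363, 414], [359, 388], [370, 378], [426, 361]]
top [[434, 211], [450, 216], [456, 225], [452, 269], [434, 267]]
36.1 [ 536.4 -345.8  115.1] [3.14e+00 3.00e-03 1.57e+00]
```

>>> {"api": "carry_out", "payload": {
  "series": [
    [0,-0.05,0,0],
    [0,-0.15,0,0],
    [0,-0.15,0,0],
    [0,0,0,0],
    [0,0,0.3,0]
  ]
}}

```text
t: 36.6
eef_pos: [535.4, -360.8, 128.3]
tcp_rot: [-3.139, -0.003, 1.569]
ft_force: [-0.7, 0.6, 0.2]
opening: 0.624
grip_force: 0.0
```

>>> {"api": "carry_out", "payload": {
  "series": [
    [0,0,0.8,0],
    [0,0,1,0],
    [0,0,1,0],
    [0,0,1,0],
    [0,0.8,0,0]
  ]
}}

```text
t: 37.1
eef_pos: [537.3, -324.4, 327.5]
tcp_rot: [3.132, 0.008, 1.567]
ft_force: [0.8, 0.7, -1.2]
opening: 0.623
grip_force: 0.0
```

>>> {"api": "carry_out", "payload": {
  "series": [
    [0,1,0,0],
    [0,1,0,0],
    [0,1,0,0],
    [0,1,0,0],
    [0,1,0,0]
  ]
}}

```text
t: 37.6
eef_pos: [535.5, -69.1, 321.0]
tcp_rot: [3.14, 0.0, 1.57]
ft_force: [0.8, 0.4, 0.6]
opening: 0.625
grip_force: 0.0
```

>>> {"api": "carry_out", "payload": {
  "series": [
    [0,1,0,0],
    [0,0.6,0,0],
    [0,0,0,0],
    [0,0,0,0],
    [0,0,0,0]
  ]
}}

```text
t: 38.1
eef_pos: [536.1, 8.0, 320.2]
tcp_rot: [3.141, 0.0, 1.569]
ft_force: [-0.3, -0.3, -0.1]
opening: 0.627
grip_force: 0.0
```

```bash
python3 led.py; python3 chk.py
python3 - <<'E'
from f import *
im=env.read_camera('side');cv2.imwrite('pics/sF.png',im[:,:,::-1])
for n in('side','top'):
    env.read_camera(n);print(n,[(r['conf'],np.array(r['position'])[::-1]*[640,480]) for r in env.look_for(n,'plain_tile')[:1]])
E
```

```text
side [417.7 409.1 409.  426.  389.  429. ] [430.2 419.7 421.  439.  399.  441. ]
shift/mm [0.47252759 0.39950955] now d~ [29.35834246 29.58167922]
side [[429, 286], [451, 314], [445, 392], [366, 418], [346, 306]]
top [[435, 211], [456, 220], [457, 269], [434, 267]]
38.25 [536.2   7.7 319.8] [3.142 0.    1.568]
side [(0.98, array([339.776, 226.992]))]
top []
```

```bash
python3 -c "
from cell import env
print(env.job_done())"
```

```text
the job is handed in; nothing more can be done
None
```

I handed the job in with the ledge at its stop (about 29.5 mm) and the leaf tile on it, leaf side out, centred and leaning on the rest. The first seating knocked the ledge in about 6 mm, so I pulled it out again with the tile already on it and pressed the foot home with the open fingers. The last check was from image measurements, and no verdict came back.

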